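# Close a pressure vessel with a torque-limiting cap in the capping station

## Task

Take the pressure vessel that stands on its own on the worktop and ease its hexagonal foot gently into the hexagonal socket of the capping station until it sits fully home and upright. Then, without leaning on it, tighten its cap clockwise until the torque ratchet in the cap clicks: one click, two at the most, then stop, let go and leave the closed vessel standing in the station. Leave the other things where they are.

Things in the scene. Friction and masses are not known exactly. Their poses are not given: they have to be found in the camera images.
- vessel: White pressure vessel, 0.35 to 0.55 kg with cap, 122 to 124 mm tall, loose, upright, alone on the worktop; pick it up by its cap from above. Origin: centre of its underside, z up. Hexagonal foot 26 mm high, 44 mm over flats, 51 over corners, lower edge chamfered 2 mm; flats face its x axis and every 60 deg from it. Round jacket 44 mm across, collar 48 mm at 84 to 89 mm up.
- cap_core: Threaded insert of the cap: steel disc 33 mm across in the cap's top, with a dark radial slot along its +x. Origin on the axis, 89.5 mm above the vessel's origin when screwed home, z up. At the start it stands 0.6 to 1.7 mm higher: right-hand thread, 4 mm a turn, so 60 to 150 deg more clockwise from above at about 0.1 N m, then it stops dead on its seat.
- cap_shell: Grey ribbed drive ring of the cap, the part to grip: 54.6 mm across, 32 mm high. Origin on the axis at its underside, z up; +x to the raised pointer on its rim, in line with the insert's slot at the start. A ratchet joins it to the insert: once that is seated the ring slips at about 0.3 N m, a click each 20 deg (torque climbs, then drops); pointer against slot shows the clicks.
- station: Capping station screwed to the worktop: grey plate 150 x 110 x 10 mm, long side along its x; on it an aluminium hexagonal hub 74 mm over flats, top 36 mm above the worktop, with an upright hexagonal socket 46 mm over flats, mouth chamfered 3 mm at 45 deg, that keeps the vessel from turning. Origin: centre of its underside; the socket's flats face its x axis and every 60 deg from it.
- socket_mouth (a point): Centre of the socket's mouth, level with the hub's top. The foot has 1 mm play all round in the socket and can turn about 5 deg in it.
- socket_floor (a point): Centre of the socket's floor, 24 mm below the mouth and 12 mm above the worktop; the vessel's underside rests here when home.
- weighing_bottle: Bystander: small glass weighing bottle, 33 mm across, 55 mm high; origin under its centre.
- bench_timer: Bystander: round bench timer, 66 mm across, 51 mm high; origin under its centre.
- tweezers: Bystander: steel tweezers, 131 x 19 x 8 mm, lying; origin under the centre.
- reagent_flask: Bystander: glass conical flask, 62 mm across, 101 mm high; origin under its centre.
Mind the look-alikes: they are no part of the job. Leave any green, orange or yellow look-alike of the vessel alone.

How it is judged:
On the way, in this order (a step that is already met when the one before it is completed fails the run):
1. the vessel's foot is fully home in the socket, upright, with the ratchet not yet slipped (distance between vessel and socket_floor below 0.003 m and angle between vessel's own z axis and vertical below 0.06 rad and angle between the x axis of cap_shell and the x axis of cap_core, either way round below 0.2 rad), for 0.2 s.
2. the cap is screwed home and its ratchet has clicked (z of cap_core in the frame of vessel below 0.0898 m and angle between the x axis of cap_shell and the x axis of cap_core, either way round above 0.25 rad), for 0.1 s.
At the end, for the whole second after the job is handed in: The vessel stands in the socket, its underside within 3 mm of the floor's centre, within 0.06 rad of upright and at rest; the cap is screwed home (insert within 0.3 mm of its seat) and the ring has slipped one or two clicks (0.25 to 0.9 rad) on the insert (all of step 2 and distance between vessel and socket_floor below 0.003 m and angle between vessel's own z axis and vertical below 0.06 rad and linear speed of vessel below 0.02 m/s); the robot touches nothing.
It fails at once if the ratchet is run past two clicks (angle between the x axis of cap_shell and the x axis of cap_core, either way round above 0.9 rad).
It fails at once if the vessel is rammed into or pressed on the station with more than 40 N (contact force between vessel and station above 40 N).
It fails at once if the vessel is tipped over (angle between vessel's own z axis and vertical above 0.6 rad).
It fails at once if a bystander is moved more than 3 cm (distance of any of weighing_bottle, bench_timer, tweezers, reagent_flask from where it was at the start of the episode above 0.03 m).
It also fails if it takes over 64 s, if anything falls off the work surface, if the arm or the gripper's body presses on something with over 40 N, if the wrist force passes 120 N, or if a joint passes its speed limit or range.

## Robot

A 7-joint arm with a two-finger parallel gripper is mounted at the origin on a cart in front of the work surface, level with it; the furniture and walls round the work are solid. World frame = base frame: x ahead of the robot, y to its left, z up, the work surface at z = 0. Lengths are in m, angles in rad, forces in N, time in s.
With the tool pointing down it reaches from about 0.35 to 0.9 m from the base axis. Payload 8.1 kg.
Tool frame: the origin (TCP) lies on the centre line of the jaws, within the pads' length; the fingertips stand 17 mm ahead of it and the grasp point (between the pads) lies 2 mm behind it; z points along the fingers, y is the line along which they close (so a half turn about z gives the same grasp; the last joint's range is limited). The gripper opens to 92 mm and grips with 3 to 60 N. Pads are 19 mm wide; open, the fingers measure 130 mm over their backs; the gripper's body (75 mm by 190 mm) begins 47 mm behind the grasp point.
Start: joints at [1.206, 0.434, 0.025, 1.573, -0.012, 1.134, -0.075], TCP at [0.162, -0.604, 0.244] pointing down, gripper open.
Joint ranges: [-2.62, 2.62], [-0.44, 2.09], [-1.27, 1.32], [0.08, 2.57], [-1.32, 4.46], [0.12, 2], [-2.74, 2.74]. Speed limits (rad/s): [2.22, 2.22, 3.01, 3.01, 3.14, 3.14, 3.14].

## Interface

Orientations are given as a unit quaternion [x, y, z, w].
In Python, from station import manip, imaging gives the robot as it stands.
- The arm moves only by the tool move_arm, never from a script. Its argument "motion" is a list of rows, each a list of 7 numbers: the shift along the tool's x, y, z in units of 50 mm (1.0 is 50 mm), then the turn, a rotation vector about the tool's x, y, z in units of 8 degrees (1.0 is 8 degrees), then the opening, from 0 (shut) to 1 (fully open). In form: [[x, y, z, ax, ay, az, gripper], ...]. A call has exactly 5 rows; each row shifts and turns the commanded pose from where the row before left it, along the tool's axes as they then stand; what a row does not reach is not made up. A row lasts 1/10 s, in which the tool goes at most 50 mm and 8.59 degrees, less where a joint would pass 70% of its speed; a pose out of reach is approached as far as the arm can. A call is refused whole if a number of a shift passes 1 or a number of a turn 1, either way. A call with a gripper value outside its range is refused whole. The fingers move at their own pace and stop on an object; "grip_force" is the grip in N (left out, the last holds). Time passes only in rows, so rows that do not move let the fingers close, or fill a call up. It gives the time, the measured TCP pose, the force, the opening and the grip force at its end, in the units of the state.
- manip.read_state(): the state, without advancing time (a new reading comes with each control period).
- imaging.get_image(name): name is "scene" or "top" or "wrist"; returns a dict with "img" (384x512x3 uint8, red, green, blue), "fx", "fy", "cx", "cy" (pixels), "k1" (the pictures are not rectified: a ray, as slopes to the right and down, at radius r is drawn at 1 + k1 r^2 times it, then the intrinsics apply), "cam_to_world" (4x4, takes a point from camera to world coordinates); the wrist camera has in their place "tool_from_camera" (4x4, takes a point from camera to tool coordinates, whose origin is the TCP and whose axes are the flange's). Camera axes: x right, y down, z forward; pixel columns grow to the right and rows downward; lengths in m; the calibration is good to about 2 mm. A picture is of the moment at which its call begins: read the wrist's pose just before it. There is no depth.
- manip.finish_job(): hands the job in; it is judged then, once.
The state is a dict: "t": time; "qpos": joint angles; "qvel": joint speeds; "joint_efforts": joint torques, N m; "tool_pos": TCP position; "tool_rot": TCP orientation; "contact_force": force on the tool from outside, world axes, zero at the start; "moment": the same for the moment, N m; "gripper_width": finger opening in m; "grip_force": force on a finger pad.
Only numpy, scipy, OpenCV 4.12 (cv2) and the standard library are available. Lean on these libraries where they do the work, as an engineer would, in place of code of your own. Each camera call takes 0.05 s, during which the arm holds its last target. There are 200 camera calls.

## Working session

There is one attempt and no reset: what is moved stays moved. The work goes in short steps, Python scripts to look and compute and a tool call to move; the robot and the scene stay as the last step left them, time stands still between calls to the robot, and variables do not carry over. Pictures are saved under pics/ and viewed, at most 10 in all, crops included, and the job is handed in when it is done.

Besides the shell and the picture viewer there is one more tool, called after ">>>" by a JSON object that holds its "api" and its "payload", one argument or row to a line. move_arm: Moves the arm, as the interface text tells. Its arguments: {"type":"object","properties":{"motion":{"type":"array"},"grip_force":{"type":"number"}},"required":["motion"]}

```bash
ls; mkdir -p pics
python3 - <<'E'
from station import manip, imaging
import cv2, numpy as np
s=manip.read_state(); print({k:np.round(v,4).tolist() for k,v in s.items()})
for n in ["scene","top"]:
    d=imaging.get_image(n); cv2.imwrite(f"pics/{n}0.png",d["img"][:,:,::-1]); np.save(f"{n}0.npy",d,allow_pickle=True)
    print(n,d["fx"],d["fy"],d["cx"],d["cy"],d["k1"],np.round(d["cam_to_world"],4).tolist())
E
```

```text
pics
{'t': 0.0, 'qpos': [1.2064, 0.4352, 0.025, 1.5741, -0.0116, 1.134, -0.0751], 'qvel': [-0.0005, -0.0001, 0.0009, -0.0004, -0.0004, -0.0004, 0.0016], 'joint_efforts': [-0.0017, -66.7851, 0.9837, -31.445, -0.0608, 0.0429, 0.0002], 'tool_pos': [0.1616, -0.6032, 0.243], 'tool_rot': [0.9915, 0.1305, -0.0002, -0.0008], 'contact_force': [-1.0416, 0.3222, -0.55], 'moment': [-0.0302, 0.0202, -0.0106], 'grip_force': 0.0, 'gripper_width': 0.0917}
scene 380.62147164433327 380.62147164433327 252.8369698032046 188.34094844657176 -0.00457832827900931 [[0.7382, -0.4435, 0.5083, 0.0776], [-0.6745, -0.497, 0.5459, -0.4833], [0.0105, -0.7458, -0.6661, 0.6962], [0.0, 0.0, 0.0, 1.0]]
top 381.72344145460426 381.72344145460426 258.2942412282836 189.32978013239654 -0.07664572480333785 [[-0.0241, -0.9895, 0.1423, 0.4016], [-0.9991, 0.019, -0.0368, 0.0397], [0.0337, -0.1431, -0.9891, 0.9449], [0.0, 0.0, 0.0, 1.0]]
```

View pics/scene0.png

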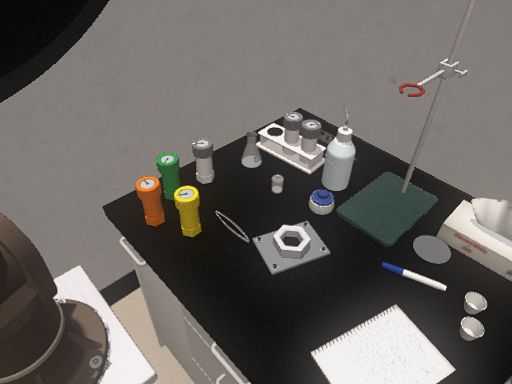

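View pics/top0.png

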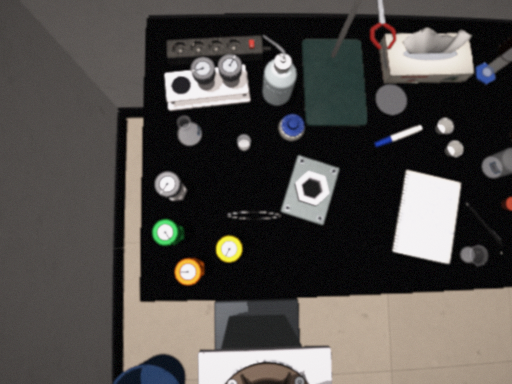

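Scene: the candidates are white/grey vessels at (204,160) standing alone, and (292,128) and (311,133) in the rack. The green (170,176), orange (151,200) and yellow (188,210) ones are look-alikes. I choose (204,160), which is (168,185) in the top view. The station hub is at (292,241) in scene and (312,190) in top. Next is a close crop of the choice and the station.

Run:
```python
import cv2, numpy as np
s=cv2.imread("pics/scene0.png");t=cv2.imread("pics/top0.png")
def c(im,x,y,w,h,f): return cv2.resize(im[y:y+h,x:x+w],None,fx=f,fy=f,interpolation=cv2.INTER_CUBIC)
a=np.hstack([c(s,180,130,50,60,5)[:300],c(t,145,160,50,60,5),c(s,200,130,1,60,5)])
a=np.hstack([c(s,180,130,64,50,6),c(t,140,160,64,50,6)])
b=np.hstack([c(s,250,216,80,60,4.8),c(t,272,150,80,60,4.8)])
im=np.vstack([a,b]); print(a.shape,b.shape); cv2.imwrite("pics/crop1.png",im)
```

```text
(300, 768, 3) (288, 768, 3)
```

View pics/crop1.png

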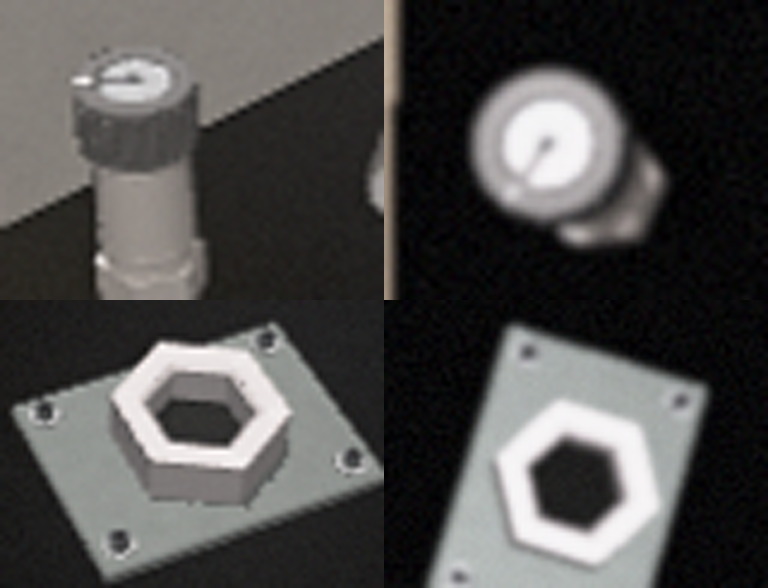

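The top row is the chosen vessel: grey ribbed cap, white body, hexagonal foot. Its cap centre is at scene (202.4,142.9) and top (167,183.6), with the pointer at scene (193.3,142.9) and top (161.1,191.3). The bottom row is the station hub, with its mouth near scene (292,237.5) and top (312.4,187.5).

```bash
cat > h.py <<'E'
import numpy as np, cv2
from scipy.spatial.transform import Rotation as R
def ray(d,px,T=None):
    T=d["cam_to_world"] if T is None else T
    q=(np.atleast_2d(px)-[d["cx"],d["cy"]])/[d["fx"],d["fy"]]
    p=q.copy()
    for _ in range(10): p=q/(1+d["k1"]*(p**2).sum(1,keepdims=True))
    v=np.c_[p,np.ones(len(p))]@T[:3,:3].T
    return T[:3,3],v/np.linalg.norm(v,axis=1,keepdims=True)
def plane(d,px,z,T=None):
    o,v=ray(d,px,T); return o+v*((z-o[2])/v[:,2:])
def tri(*rays):
    A=sum(np.eye(3)-np.outer(v,v) for o,v in rays); b=sum((np.eye(3)-np.outer(v,v))@o for o,v in rays)
    p=np.linalg.solve(A,b); return p,[np.linalg.norm(np.cross(p-o,v)) for o,v in rays]
def toolT(s):
    T=np.eye(4);T[:3,:3]=R.from_quat(s["tool_rot"]).as_matrix();T[:3,3]=s["tool_pos"];return T
def load(n): return np.load(n+".npy",allow_pickle=True).item()
def fr(o,v): return o,v[0]
E
python3 - <<'E'
from h import *
S,T=load("scene0"),load("top0")
def t2(a,b,n):
    p,e=tri(fr(*ray(S,a)),fr(*ray(T,b))); print(n,p.round(4),np.round(e,4))
t2((202.4,142.9),(167,183.6),"cap"); t2((193.3,142.9),(161.1,191.3),"ptr"); t2((292,237.5),(312.4,187.5),"mouth")
cs=np.array([(165,342),(250,348),(292,412),(243,466),(150,460),(110,400)],float)
cs=(cs-[0,300]+.5)/4.8-.5+[250,216]
ct=np.array([(565,398),(641,425),(660,500),(597,565),(517,538),(497,462)],float)
ct=(ct-[384,300]+.5)/4.8-.5+[272,150]
for d,c in((S,cs),(T,ct)):
    p=plane(d,c,.036)[:,:2]; m=p.mean(0); q=p-m
    a=np.degrees(np.arctan2(q[:,1],q[:,0])); print("hub",m.round(4),np.linalg.norm(q,axis=1).round(4),(a%60).round(1))
pt=(np.array([(510,325),(708,388)],float)-[384,300]+.5)/4.8-.5+[272,150]
p=plane(T,pt,.01);e=p[1]-p[0];print("plate short edge",p.round(4).tolist(),np.linalg.norm(e),np.degrees(np.arctan2(e[1],e[0])))
for n,a in dict(bottle=(244,146),timer=(291,131),flask=(188,138),tw1=(228,215),tw2=(280,215),yel=(229,249),green=(165,232)).items(): print(n,plane(T,a,0.0).round(3))
E
```

```text
cap [0.5372 0.2071 0.1217] [0.0009 0.0009]
ptr [0.5192 0.2201 0.1234] [0.0004 0.0004]
mouth [ 0.5345 -0.1256  0.0358] [0.0002 0.0002]
hub [ 0.5347 -0.1245] [0.0422 0.0446 0.0427 0.041  0.0435 0.0435] [ 8.4 11.2 10.9 10.8 10.1 15.3]
hub [ 0.5348 -0.1254] [0.0432 0.0432 0.0419 0.0433 0.0435 0.0429] [ 7.4 10.7 15.5  9.2 10.6 15.8]
plate short edge [[0.6221, -0.097, 0.01], [0.5868, -0.2004, 0.01]] 0.10932985147459374 -108.88079032742866
bottle [[0.65  0.038 0.   ]]
timer [[ 0.688 -0.083  0.   ]]
flask [[0.673 0.18  0.   ]]
tw1 [[0.475 0.081 0.   ]]
tw2 [[ 0.472 -0.048  0.   ]]
yel [[0.391 0.08  0.   ]]
green [[0.436 0.236 0.   ]]
```

```bash
cat >> h.py <<'E'
def go(s,p,yaw=None):
    """tool-frame shift (units) to world p; yaw turn in units about tool z"""
    T=toolT(s); d=T[:3,:3].T@(np.array(p)-T[:3,3])/.05
    y=np.degrees(np.arctan2(T[1,0],T[0,0])); r="" if yaw is None else (y-yaw)/8
    print("t %.2f pos %s yaw %.1f tilt %.2f | shift u %s n %.1f turn u %s q7 %.2f q %s"%(s["t"],np.round(s["tool_pos"],4),y,np.degrees(np.arccos(-T[2,2])),d.round(3),np.abs(d).max(),r,s["qpos"][6],np.round(s["qpos"],2)))
    print("F",np.round(s["contact_force"],1),"M",np.round(s["moment"],2),"w %.4f g %.1f"%(s["gripper_width"],s["grip_force"]))
E
python3 - <<'E'
from h import *
from station import manip, imaging
s=manip.read_state(); d=imaging.get_image("wrist"); print(d["fx"],d["cx"],d["cy"],d["k1"],np.round(d["tool_from_camera"],3).tolist())
go(s,(.43,-.12,.30),15)
E
```

```text
317.7124595119643 255.08271578100647 191.41799077247805 -0.06234077183964769 [[-0.0, -0.957, -0.292, 0.081], [1.0, -0.0, -0.001, 0.0], [0.0, -0.292, 0.957, -0.142], [0.0, 0.0, 0.0, 1.0]]
t 0.10 pos [ 0.1616 -0.6033  0.243 ] yaw 15.0 tilt 0.08 | shift u [ 7.686 -7.95  -1.13 ] n 7.9 turn u -0.0008360045120179294 q7 -0.08 q [ 1.21  0.44  0.03  1.57 -0.01  1.13 -0.08]
F [0.7 0.6 0.1] M [ 0.01  0.02 -0.06] w 0.0917 g 0.0
```

>>> {"api": "move_arm", "payload": {
  "motion": [
    [0.63,-0.5,-0.2,0,0,0,1],
    [0.63,-0.5,-0.2,0,0,0,1],
    [0.63,-0.5,-0.1,0,0,0,1],
    [0.63,-0.5,-0.1,0,0,0,1],
    [0.63,-0.5,-0.1,0,0,0,1]
  ],
  "grip_force": 15
}}

```text
t: 0.65
tool_pos: [0.2822, -0.4407, 0.2788]
tool_rot: [0.991, 0.13, -0.0, -0.0]
contact_force: [-0.3, 0.0, 0.5]
gripper_width: 0.092
grip_force: 0.0
```

>>> {"api": "move_arm", "payload": {
  "motion": [
    [0.63,-0.5,-0.1,0,0,0,1],
    [0.63,-0.5,-0.1,0,0,0,1],
    [0.63,-0.5,-0.1,0,0,0,1],
    [0.63,-0.5,-0.1,0,0,0,1],
    [0.63,-0.5,0,0,0,0,1]
  ]
}}

```text
t: 1.15
tool_pos: [0.4022, -0.2794, 0.2994]
tool_rot: [0.991, 0.13, 0.0, 0.0]
contact_force: [1.1, -0.2, 0.6]
gripper_width: 0.0918
grip_force: 0.0
```

>>> {"api": "move_arm", "payload": {
  "motion": [
    [0.63,-0.5,0,0,0,0,1],
    [0.63,-0.5,0,0,0,0,1],
    [0.63,-0.5,0,0,0,0,1],
    [0.63,-0.5,0,0,0,0,1],
    [0.6,-0.5,0,0,0,0,1]
  ]
}}

```text
t: 1.65
tool_pos: [0.5204, -0.1182, 0.2986]
tool_rot: [0.991, 0.13, -0.0, 0.0]
contact_force: [0.3, -0.4, -0.1]
gripper_width: 0.0916
grip_force: 0.0
```

Run:
```python
from h import *
from station import manip, imaging
s=manip.read_state(); d=imaging.get_image("wrist"); d["s"]=s; np.save("w1.npy",d,allow_pickle=True); cv2.imwrite("pics/w1.png",d["img"][:,:,::-1])
go(s,(.537,.207,.30),15)
```

```text
t 1.65 pos [ 0.5204 -0.1182  0.2986] yaw 15.0 tilt 0.01 | shift u [ 2.004 -6.196 -0.028] n 6.2 turn u -0.0011472811496484603 q7 -1.27 q [ 0.36  0.27 -0.3   1.69  0.08  1.2  -1.27]
F [ 0.3 -0.4 -0.1] M [-0.06 -0.    0.01] w 0.0916 g 0.0
```

View pics/w1.png

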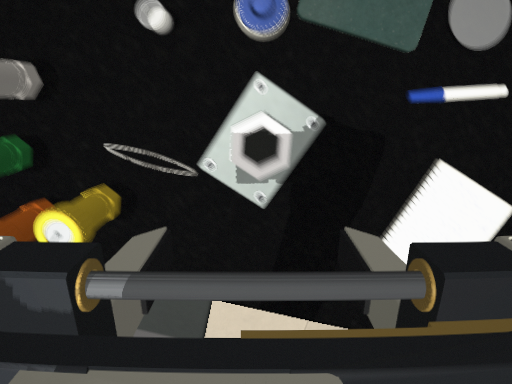

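The wrist view shows the station near the centre, with the socket hole at about (262,146), and the chosen vessel's foot at the left edge at about (30,80). I'll step towards it so I can read the foot's yaw, and fit the hub from this picture.

>>> {"api": "move_arm", "payload": {
  "motion": [
    [0.1,-0.4,0,0,0,0,1],
    [0.1,-0.4,0,0,0,0,1],
    [0.1,-0.4,0,0,0,0,1],
    [0.1,-0.4,0,0,0,0,1],
    [0.1,-0.4,0,0,0,0,1]
  ]
}}

```text
t: 2.2
tool_pos: [0.5176, -0.016, 0.2985]
tool_rot: [0.991, 0.13, -0.0, 0.0]
contact_force: [-0.2, 0.0, 0.1]
gripper_width: 0.092
grip_force: 0.0
```

Run:
```python
from h import *
from station import manip, imaging
s=manip.read_state(); d=imaging.get_image("wrist"); d["s"]=s; np.save("w2.npy",d,allow_pickle=True)
go(s,(.537,.207,.30),15)
T=toolT(s)@d["tool_from_camera"]
# predicted pixel of vessel
def proj(P):
    q=np.linalg.inv(T)@np.r_[P,1]; p=q[:2]/q[2]; p=p*(1+d["k1"]*(p@p)); return p*d["fx"]+[d["cx"],d["cy"]]
for z in (0,.026,.12): print(z,proj([.537,.207,z]).round(1))
c=proj([.537,.207,.05]).astype(int); x0=max(c[0]-50,0);y0=max(c[1]-45,0); print(x0,y0)
a=d["img"][y0:y0+90,x0:x0+100,::-1]
a=cv2.resize(a,None,fx=6,fy=6,interpolation=cv2.INTER_CUBIC); a=cv2.convertScaleAbs(a,alpha=1.5,beta=20); cv2.imwrite("pics/w2c.png",a)
# hub fit in w1 and w2
for n in("w1","w2"):
    e=load(n); Tc=toolT(e["s"])@e["tool_from_camera"]
    g=e["img"].min(2); 
    m=(g>190).astype(np.uint8); cs,_=cv2.findContours(m,cv2.RETR_CCOMP,cv2.CHAIN_APPROX_NONE)
    for k in cs:
        A=cv2.contourArea(k)
        if A>500:
            p=plane(e,k[:,0,:].astype(float),.036,Tc)
            mm=p[:,:2]; M=mm.mean(0)
            if abs(M[0]-.535)<.03 and abs(M[1]+.125)<.03:
                h=cv2.minAreaRect((mm*1000).astype(np.float32)); print(n,A,"mean",M.round(4),"rect",np.round(h[0],1),np.round(h[1],1),h[2])
                r=np.linalg.norm(mm-M,axis=1); a=np.degrees(np.arctan2(*(mm-M).T[::-1])); 
                z=(r**4*np.exp(6j*np.radians(a))).sum(); print("corner angle mod60",np.degrees(np.angle(z))/6%60, r.min().round(4),r.max().round(4))
```

```text
t 2.20 pos [ 0.5176 -0.016   0.2985] yaw 15.0 tilt 0.03 | shift u [ 1.528 -4.208 -0.031] n 4.2 turn u -0.0016398491947597904 q7 -1.48 q [ 0.22  0.25 -0.36  1.72  0.09  1.19 -1.48]
F [-0.2  0.   0.1] M [-0.01 -0.02  0.05] w 0.0920 g 0.0
0 [100.1 100.1]
0.026 [ 90.7 100.5]
0.12 [ 45.2 102.8]
31 55
w1 6128.5 mean [ 0.5398 -0.1192] rect [ 543.  -117.9] [ 95.8 135.9] 70.9747543334961
corner angle mod60 12.39264981545532 0.0343 0.0849
w1 1497.5 mean [ 0.538  -0.1205] rect [ 537.1 -121.7] [55.2 61.4] 34.06751251220703
corner angle mod60 10.881729474680705 0.0241 0.032
w2 2735.5 mean [ 0.537  -0.1216] rect [ 536.6 -121.6] [84.3 75.5] 71.08747100830078
corner angle mod60 10.970821892738718 0.0365 0.0436
w2 1133.0 mean [ 0.5377 -0.1208] rect [ 537.5 -120.9] [54.3 48.6] 69.9262924194336
corner angle mod60 10.460615104587953 0.0233 0.0274
```

View pics/w2c.png

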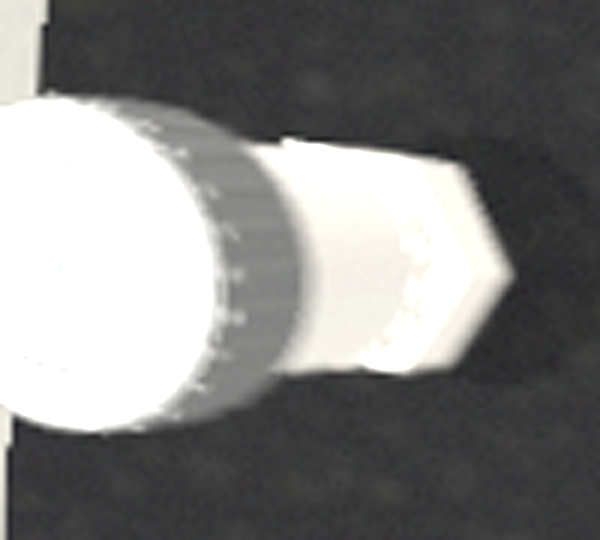

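The foot's lower outline shows three corners in the crop, at (462,163), (513,273) and (445,370).

>>> {"api": "move_arm", "payload": {
  "motion": [
    [0.3,-0.84,0,0,0,0,1],
    [0.3,-0.84,0,0,0,0,1],
    [0.3,-0.84,0,0,0,0,1],
    [0.3,-0.84,0,0,0,0,1],
    [0.3,-0.84,0,0,0,0,1]
  ]
}}

```text
t: 2.75
tool_pos: [0.5361, 0.2068, 0.2986]
tool_rot: [0.991, 0.13, -0.0, 0.0]
contact_force: [0.6, -0.6, 0.6]
gripper_width: 0.0921
grip_force: 0.0
```

Run:
```python
from h import *
from station import manip, imaging
s=manip.read_state(); d=imaging.get_image("wrist"); d["s"]=s; np.save("w3.npy",d,allow_pickle=True); cv2.imwrite("pics/w3.png",d["img"][:,:,::-1])
go(s,(.537,.207,.105),15)
e=load("w2"); T=toolT(e["s"])@e["tool_from_camera"]
c=(np.array([(462,163),(513,273),(445,370)],float)+.5)/6-.5+[31,55]
p=plane(e,c,.002,T)[:,:2]; print(p.round(4).tolist())
E1=np.diff(p,axis=0); print("edge len",np.linalg.norm(E1,axis=1),"edge angle mod60",np.degrees(np.arctan2(E1[:,1],E1[:,0]))%60)
o=p[0]-p[2]; print("chord angle mod60 -30",(np.degrees(np.arctan2(o[1],o[0]))-30)%60, np.linalg.norm(o))
from scipy.optimize import least_squares
def f(v): 
    a=v[2]+np.radians([60,0,-60]); return (p-np.c_[v[0]+.0254*np.cos(a),v[1]+.0254*np.sin(a)]).ravel()
best=min((least_squares(f,[.537,.207,a0]) for a0 in np.arange(0,6.3,.5)),key=lambda r:r.cost); print(best.x, np.degrees(best.x[2])%60,best.fun*1000)
best=min((least_squares(lambda v:f([v[0],v[1],-v[2]])*1, [.537,.207,a0]) for a0 in np.arange(0,6.3,.5)),key=lambda r:r.cost); print(best.cost)
```

```text
t 2.75 pos [0.5361 0.2068 0.2986] yaw 15.0 tilt 0.02 | shift u [ 2.000e-02 -1.000e-03  3.872e+00] n 3.9 turn u -0.004391236621433814 q7 -1.92 q [-0.13  0.35 -0.45  1.59  0.16  1.24 -1.92]
F [ 0.6 -0.6  0.6] M [-0.   -0.06  0.02] w 0.0921 g 0.0
[[0.5635, 0.1994], [0.5427, 0.1846], [0.5175, 0.1968]]
edge len [0.0255497  0.02803309] edge angle mod60 [35.54600736 34.079215  ]
chord angle mod60 -30 33.234209302980425 0.046074815819807935
[ 0.54007306  0.21048452 -1.50352077] 33.85460571188693 [ 0.60060635  0.11513427  0.90564837 -0.58833169 -1.50625473  0.47319741]
2.0165180644876995e-06
```

View pics/w3.png

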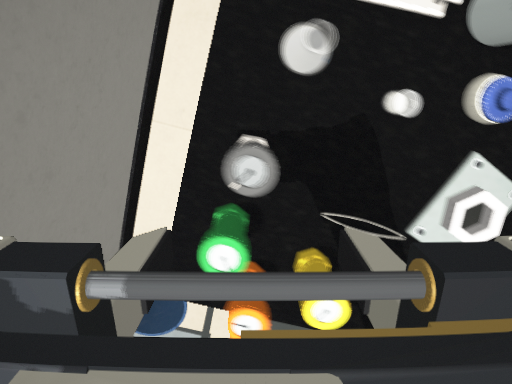

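w3 shows the chosen vessel below the tool, with its cap at about (250,172) and green at (224,250), clear of the jaws. Turning clockwise lowers joint 7, so I turn the tool half a turn counter-clockwise to leave room for tightening, and start descending.

>>> {"api": "move_arm", "payload": {
  "motion": [
    [0,0,0,0,0,-0.9,1],
    [0,0,0,0,0,-0.9,1],
    [0,0,0,0,0,-0.9,1],
    [0,0,0,0,0,-0.9,1],
    [0,0,0,0,0,-0.9,1]
  ]
}}

```text
t: 3.3
tool_pos: [0.5361, 0.2049, 0.2984]
tool_rot: [0.902, 0.433, -0.0, 0.0]
contact_force: [-0.2, 0.4, 0.9]
gripper_width: 0.0916
grip_force: 0.0
```

>>> {"api": "move_arm", "payload": {
  "motion": [
    [0,0,0,0,0,-0.9,1],
    [0,0,0,0,0,-0.9,1],
    [0,0,0,0,0,-0.9,1],
    [0,0,0,0,0,-0.9,1],
    [0,0,0,0,0,-0.9,1]
  ]
}}

```text
t: 3.8
tool_pos: [0.5361, 0.2049, 0.2984]
tool_rot: [0.724, 0.69, -0.0, 0.0]
contact_force: [-0.0, 0.3, 0.2]
gripper_width: 0.0918
grip_force: 0.0
```

>>> {"api": "move_arm", "payload": {
  "motion": [
    [0,0,0,0,0,-0.9,1],
    [0,0,0,0,0,-0.9,1],
    [0,0,0,0,0,-0.9,1],
    [0,0,0,0,0,-0.9,1],
    [0,0,0,0,0,-0.9,1]
  ]
}}

```text
t: 4.3
tool_pos: [0.5361, 0.2048, 0.2984]
tool_rot: [0.475, 0.88, -0.0, -0.0]
contact_force: [-0.1, 0.5, 0.7]
gripper_width: 0.092
grip_force: 0.0
```

>>> {"api": "move_arm", "payload": {
  "motion": [
    [0,0,0,0,0,-0.9,1],
    [0,0,0,0,0,-0.9,1],
    [0,0,0,0,0,-0.9,1],
    [0,0,0,0,0,-0.9,1],
    [0,0,0,0,0,-0.9,1]
  ]
}}

```text
t: 4.8
tool_pos: [0.5361, 0.2048, 0.2984]
tool_rot: [0.18, 0.984, -0.0, -0.0]
contact_force: [-0.0, 0.2, -0.9]
gripper_width: 0.0918
grip_force: 0.0
```

>>> {"api": "move_arm", "payload": {
  "motion": [
    [0,0,0,0,0,-0.9,1],
    [0,0,0,0,0,-0.9,1],
    [0,0,0,0,0,-0.9,1],
    [0,0,0,0,0,-0.9,1],
    [0,0,0,0,0,-0.9,1]
  ]
}}

```text
t: 5.3
tool_pos: [0.5361, 0.2048, 0.2984]
tool_rot: [-0.133, 0.991, -0.0, -0.0]
contact_force: [0.2, 1.1, -0.6]
gripper_width: 0.0918
grip_force: 0.0
```

Run:
```python
from h import *
from station import manip, imaging
s=manip.read_state(); d=imaging.get_image("wrist"); d["s"]=s; np.save("w4.npy",d,allow_pickle=True)
go(s,(.5385,.2088,.106),15-180)
out=[]
for n in("w3","w4"):
    e=load(n); T=toolT(e["s"])@e["tool_from_camera"]; g=e["img"].min(2)
    q=np.linalg.inv(T)@[.5385,.2088,.122,1]; u=q[:2]/q[2]*e["fx"]+[e["cx"],e["cy"]]; print(n,"pred",u.round(1))
    out.append(cv2.resize(e["img"][int(u[1])-50:int(u[1])+50,int(u[0])-50:int(u[0])+50,::-1],None,fx=4,fy=4,interpolation=cv2.INTER_CUBIC)); print(int(u[0])-50,int(u[1])-50)
    for th in(150,180,205):
      cs,_=cv2.findContours((g>th).astype(np.uint8),cv2.RETR_EXTERNAL,cv2.CHAIN_APPROX_NONE)
      for k in cs:
        if len(k)>15 and np.linalg.norm(k[:,0].mean(0)-u)<25:
            (c,ax,an)=cv2.fitEllipse(k); print(th,np.round(c,1),np.round(ax,1),plane(e,c,.122,T).round(4))
cv2.imwrite("pics/w34.png",np.hstack(out))
```

```text
t 5.30 pos [0.5361 0.2048 0.2984] yaw -164.7 tilt 0.05 | shift u [-0.069  0.067  3.847] n 3.8 turn u 0.034783598687635475 q7 0.92 q [ 0.28  0.55 -1.15  1.56  0.51  1.37  0.92]
F [ 0.2  1.1 -0.6] M [ 0.05 -0.14 -0.01] w 0.0918 g 0.0
w3 pred [253.6 173.9]
203 123
150 [248.9 171.9] [33.2 40.6] [[0.5393 0.2139 0.122 ]]
180 [235.2 185.4] [5.  9.3] [[0.5216 0.2241 0.122 ]]
180 [250.3 170.3] [28.1 31.5] [[0.5412 0.213  0.122 ]]
205 [250.1 170.1] [22.4 26.4] [[0.5414 0.2132 0.122 ]]
w4 pred [258.6 175.9]
208 125
150 [253.8 174.7] [34.3 44.2] [[0.5386 0.2037 0.122 ]]
180 [251.5 175.4] [32.9 39.2] [[0.5399 0.2016 0.122 ]]
205 [252.4 175.5] [31.1 36.4] [[0.5397 0.2025 0.122 ]]
```

View pics/w34.png

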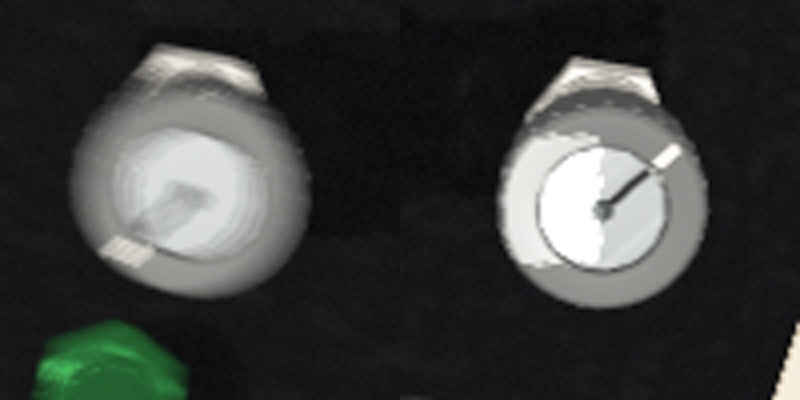

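w4 is sharp. The cap disc is centred at crop (602,208), the pointer points along (667,157), and the foot's far edge runs from (573,57) to (650,70). The w3 half is motion-blurred, so I'll ignore it.

Run:
```python
from h import *
from station import manip, imaging
e=load("w4"); T=toolT(e["s"])@e["tool_from_camera"]
f=lambda a:(np.atleast_2d(a)-[400,0]+.5)/4-.5+[208,125]
print("cap",plane(e,f([602.,208]),.1225,T).round(4), "shell ctr",plane(e,f([603.,205]),.1225,T).round(4))
p=plane(e,f([[602.,210],[667,157]]),.1225,T); v=p[1]-p[0]; print("ptr ang",np.degrees(np.arctan2(v[1],v[0])),np.linalg.norm(v))
p=plane(e,f([[573.,57],[650,70]]),.002,T); v=p[1]-p[0]; print("edge",p.round(4).tolist(),np.linalg.norm(v),np.degrees(np.arctan2(v[1],v[0]))%60)
# edges by Canny+line fit of outline around far edge
g=cv2.cvtColor(e["img"],cv2.COLOR_RGB2GRAY).astype(float)
def line(img,a,b,Tc,ee,n=25):
    a,b=np.array(a),np.array(b); t=(b-a)/np.linalg.norm(b-a); nn=np.array([-t[1],t[0]]); pts=[]
    for w in np.linspace(.15,.85,n):
        c=a+w*(b-a); o=np.arange(-4,4.01,.1); m=(c+o[:,None]*nn).astype(np.float32)
        pr=cv2.remap(img.astype(np.float32),m[:,0].copy()[None],m[:,1].copy()[None],cv2.INTER_CUBIC)[0]
        pts.append(m[np.abs(np.gradient(cv2.GaussianBlur(pr[None],(11,1),3)[0])).argmax()])
    P=plane(ee,np.array(pts,float),.002,Tc)[:,:2]; vx,vy,_,_=cv2.fitLine((P*1000).astype(np.float32),cv2.DIST_HUBER,0,.01,.01).ravel()
    return np.degrees(np.arctan2(vy,vx))%60
c=f([[573.,57],[650,70]]); print("w4 edge fit",line(g,c[0],c[1],T,e))
e2=load("w2"); T2=toolT(e2["s"])@e2["tool_from_camera"]; g2=cv2.cvtColor(e2["img"],cv2.COLOR_RGB2GRAY)
c=(np.array([(462,163),(513,273),(445,370)],float)+.5)/6-.5+[31,55]
print("w2 fits",line(g2,c[0],c[1],T2,e2),line(g2,c[1],c[2],T2,e2))
S,Tt=load("scene0"),load("top0")
c=(np.array([(667,182),(641,243),(575,247)],float)-[384,0]+.5)/6-.5+[140,160]; gt=cv2.cvtColor(Tt["img"],cv2.COLOR_RGB2GRAY)
print("top",line(gt,c[0],c[1],Tt["cam_to_world"],Tt),line(gt,c[1],c[2],Tt["cam_to_world"],Tt))
```

```text
cap [[0.5392 0.2085 0.1225]] shell ctr [[0.5384 0.2086 0.1225]]
ptr ang 145.4057449476732 0.02162948285393734
edge [[0.5196, 0.1939, 0.002], [0.5169, 0.2207, 0.002]] 0.026911499687281907 35.703219668604675
w4 edge fit 36.074448
w2 fits 34.625477 34.529366
top 30.515387 37.97895
```

Foot corners are at about 35.2° mod 60 and the socket's at about 11.0°, so a clockwise turn of about 24° is needed. The cap is at about (0.538,0.208) with its top at about 0.122, which is consistent. Now descending.

>>> {"api": "move_arm", "payload": {
  "motion": [
    [-0.05,0.05,0.6,0,0,0,1],
    [0,0,0.8,0,0,0,1],
    [0,0,0.7,0,0,0,1],
    [0,0,0.5,0,0,0,1],
    [0,0,0.4,0,0,0,1]
  ]
}}

```text
t: 5.85
tool_pos: [0.5373, 0.2075, 0.1466]
tool_rot: [-0.129, 0.992, -0.001, -0.001]
contact_force: [0.3, 0.4, 0.1]
gripper_width: 0.0919
grip_force: 0.0
```

>>> {"api": "move_arm", "payload": {
  "motion": [
    [0,0,0.4,0,0,0,1],
    [0,0,0.3,0,0,0,1],
    [0,0,0.15,0,0,0,1],
    [0,0,0,0,0,0,1],
    [0,0,0,0,0,0,1]
  ]
}}

```text
t: 6.35
tool_pos: [0.5381, 0.209, 0.1069]
tool_rot: [-0.13, 0.991, 0.0, 0.0]
contact_force: [0.3, 0.6, 0.2]
gripper_width: 0.092
grip_force: 0.0
```

Run:
```python
from h import *
from station import manip
go(manip.read_state(),(.538,.208,.106),15-180)
```

```text
t 6.35 pos [0.5381 0.209  0.1069] yaw -165.0 tilt 0.04 | shift u [ 0.008 -0.019  0.017] n 0.0 turn u -0.002927027292123796 q7 0.74 q [ 0.19  0.73 -1.01  1.79  0.72  1.04  0.74]
F [0.3 0.6 0.2] M [ 0.09 -0.17 -0.  ] w 0.0920 g 0.0
```

>>> {"api": "move_arm", "payload": {
  "motion": [
    [0,0,0,0,0,0,0.4],
    [0,0,0,0,0,0,0.4],
    [0,0,0,0,0,0,0.4],
    [0,0,0,0,0,0,0.4],
    [0,0,0,0,0,0,0.4]
  ],
  "grip_force": 25
}}

```text
t: 6.85
tool_pos: [0.5379, 0.2088, 0.1063]
tool_rot: [-0.13, 0.991, -0.0, 0.0]
contact_force: [-0.4, -0.3, -0.1]
gripper_width: 0.0563
grip_force: 0.0
```

>>> {"api": "move_arm", "payload": {
  "motion": [
    [0,0,0,0,0,0,0.4],
    [0,0,0,0,0,0,0.4],
    [0,0,0,0,0,0,0.4],
    [0,0,0,0,0,0,0.4],
    [0,0,0,0,0,0,0.4]
  ]
}}

```text
t: 7.35
tool_pos: [0.5379, 0.2087, 0.1063]
tool_rot: [-0.13, 0.991, -0.0, 0.0]
contact_force: [-0.2, -1.6, 1.4]
gripper_width: 0.0547
grip_force: 25.0
```

Run:
```python
from h import *
from station import manip, imaging
s=manip.read_state(); go(s,(.538,.208,.2),15-180)
d=imaging.get_image("top"); S=imaging.get_image("scene"); np.save("top1.npy",d,allow_pickle=True); np.save("scene1.npy",S,allow_pickle=True)
```

```text
t 7.35 pos [0.5379 0.2087 0.1063] yaw -165.0 tilt 0.01 | shift u [ 1.000e-03 -1.400e-02 -1.875e+00] n 1.9 turn u -0.001621296132366723 q7 0.74 q [ 0.19  0.73 -1.01  1.79  0.72  1.04  0.74]
F [-0.2 -1.6  1.4] M [-0.16 -0.14  0.05] w 0.0547 g 25.0
```

Gripped at 54.7 mm, as it should be. Now lift and carry towards the station.

>>> {"api": "move_arm", "payload": {
  "motion": [
    [0,0,-0.1,0,0,0,0.4],
    [0,0,-0.3,0,0,0,0.4],
    [0,0,-0.4,0,0,0,0.4],
    [0,0,-0.4,0,0,0,0.4],
    [0,0,-0.3,0,0,0,0.4]
  ]
}}

```text
t: 7.95
tool_pos: [0.5378, 0.2092, 0.1832]
tool_rot: [-0.131, 0.991, 0.0, 0.0]
contact_force: [-0.3, -0.5, -5.2]
gripper_width: 0.054
grip_force: 25.0
```

>>> {"api": "move_arm", "payload": {
  "motion": [
    [0.08,-0.3,-0.1,0,0,0,0.4],
    [0.12,-0.45,0,0,0,0,0.4],
    [0.16,-0.6,0,0,0,0,0.4],
    [0.16,-0.6,0,0,0,0,0.4],
    [0.16,-0.6,0,0,0,0,0.4]
  ]
}}

```text
t: 8.45
tool_pos: [0.5377, 0.0757, 0.1867]
tool_rot: [-0.131, 0.991, -0.0, 0.0]
contact_force: [0.5, -0.6, -4.6]
gripper_width: 0.054
grip_force: 25.0
```

>>> {"api": "move_arm", "payload": {
  "motion": [
    [0.16,-0.6,0,0,0,0,0.4],
    [0.16,-0.6,0,0,0,0,0.4],
    [0.16,-0.6,0,0,0,0,0.4],
    [0.16,-0.6,0,0,0,0,0.4],
    [0.16,-0.6,0,0,0,0,0.4]
  ]
}}

```text
t: 8.95
tool_pos: [0.5379, -0.0797, 0.1868]
tool_rot: [-0.131, 0.991, -0.0, 0.0]
contact_force: [-0.6, -0.2, -4.6]
gripper_width: 0.0541
grip_force: 25.0
```

>>> {"api": "move_arm", "payload": {
  "motion": [
    [0.16,-0.46,0,0,0,0,0.4],
    [0.11,-0.4,0,0,0,0,0.4],
    [0.08,-0.2,0,0,0,0,0.4],
    [0,0,0,0,0,0.5,0.4],
    [0,0,0,0,0,0.6,0.4]
  ]
}}

```text
t: 9.45
tool_pos: [0.5348, -0.1339, 0.1865]
tool_rot: [-0.053, 0.999, 0.0, -0.0]
contact_force: [-0.6, 0.6, -3.7]
gripper_width: 0.0539
grip_force: 25.0
```

>>> {"api": "move_arm", "payload": {
  "motion": [
    [0,0,0,0,0,0.6,0.4],
    [0,0,0,0,0,0.6,0.4],
    [0,0,0,0,0,0.6,0.4],
    [0,0,0,0,0,0.1,0.4],
    [0,0,0,0,0,0,0.4]
  ]
}}

```text
t: 9.95
tool_pos: [0.535, -0.1336, 0.1866]
tool_rot: [0.077, 0.997, -0.0, 0.0]
contact_force: [0.1, -0.4, -3.5]
gripper_width: 0.0541
grip_force: 25.0
```

Run:
```python
from h import *
from station import manip, imaging
s=manip.read_state(); go(s,(.5355,-.1237,.18),15-180-24.2)
d=imaging.get_image("wrist"); d["s"]=s; np.save("w5.npy",d,allow_pickle=True)
S=imaging.get_image("scene"); np.save("scene2.npy",S,allow_pickle=True)
w=cv2.resize(d["img"][100:310,120:390],None,fx=1.9,fy=1.9,interpolation=cv2.INTER_CUBIC)
c=cv2.resize(S["img"][130:290,230:350],None,fx=2.4,fy=2.4,interpolation=cv2.INTER_CUBIC)
h=max(w.shape[0],c.shape[0]); im=np.zeros((h,w.shape[1]+c.shape[1],3),np.uint8); im[:w.shape[0],:w.shape[1]]=w; im[:c.shape[0],w.shape[1]:]=c; print(im.shape,w.shape)
cv2.imwrite("pics/w5.png",im[:,:,::-1])
```

```text
t 9.95 pos [ 0.535  -0.1336  0.1866] yaw 171.1 tilt 0.02 | shift u [0.02  0.197 0.131] n 0.2 turn u 45.04252731885755 q7 1.05 q [ 0.85  0.59 -1.03  1.77  0.56  1.11  1.05]
F [ 0.1 -0.4 -3.5] M [ 0.12 -0.18 -0.03] w 0.0541 g 25.0
(399, 801, 3) (399, 513, 3)
```

View pics/w5.png

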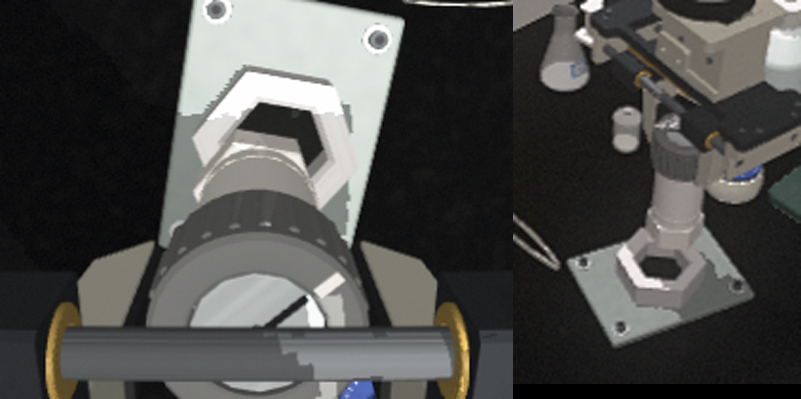

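The vessel is held upright with its foot just short of the socket. The foot's far edge, (237,143) to (297,152), looks parallel to the hub's far edge, (245,68) to (338,82). I'll fit these precisely.

```bash
cat >> h.py <<'E'
def edge(img,a,b,n=25,w0=.15,half=4):
    a,b=np.array(a,float),np.array(b,float); t=(b-a)/np.linalg.norm(b-a); nn=np.array([-t[1],t[0]]); pts=[]
    o=np.arange(-half,half+.01,.1)
    for w in np.linspace(w0,1-w0,n):
        m=(a+w*(b-a)+o[:,None]*nn).astype(np.float32)
        pr=cv2.remap(img.astype(np.float32),m[:,0].copy()[None],m[:,1].copy()[None],cv2.INTER_CUBIC)[0]
        pts.append(m[np.abs(np.gradient(cv2.GaussianBlur(pr[None],(11,1),3)[0])).argmax()])
    return np.array(pts,float)
def wl(P):
    v=cv2.fitLine((P[:,:2]*1000).astype(np.float32),cv2.DIST_HUBER,0,.01,.01).ravel(); r=np.abs(np.cross(v[:2],P[:,:2]*1000-v[2:])).mean()
    return np.degrees(np.arctan2(v[1],v[0]))%60,r
def hexfit(p,rad,c0):
    from scipy.optimize import least_squares
    def f(v):
        a=v[2]+np.radians(60)*np.arange(6); H=np.c_[v[0]+rad*np.cos(a),v[1]+rad*np.sin(a)]
        return np.array([(q-H)[np.linalg.norm(q-H,axis=1).argmin()] for q in p]).ravel()
    b=min((least_squares(f,[*c0,np.radians(a0)],x_scale=[.01,.01,.3]) for a0 in range(0,60,10)),key=lambda r:r.cost)
    return b.x[:2].round(4),np.degrees(b.x[2])%60,(b.fun*1000).round(1)
E
python3 - <<'E' 2>/dev/null
from h import *
e=load("w5"); T=toolT(e["s"])@e["tool_from_camera"]; g=cv2.cvtColor(e["img"],cv2.COLOR_RGB2GRAY)
f=lambda a:(np.atleast_2d(np.array(a,float))+.5)/1.9-.5+[120,100]
for n,a,b,z in(("hubfar",(245,68),(338,82),.036),("hubleft",(194,135),(245,68),.036),("hubright",(338,82),(357,162),.036),("footfar",(237,143),(297,152),.082),("plateL",(192,20),(165,220),.01),("plateR",(403,25),(357,230),.01)):
    c=f([a,b]); P=plane(e,edge(g,c[0],c[1]),z,T); print(n,wl(P),np.linalg.norm(P[0]-P[-1]).round(4))
print("hub",hexfit(plane(e,f([(194,135),(245,68),(338,82),(357,162)]),.036,T)[:,:2],.0427,(.535,-.124)))
print("foot far corners",plane(e,f([(237,143),(297,152)]),.082,T).round(4).tolist())
S=load("scene0");
E
```

```text
hubfar (np.float32(11.203247), np.float64(0.12705402419535225)) 0.032
hubleft (np.float32(10.80891), np.float64(0.08098821809725262)) 0.0293
hubright (np.float32(10.299248), np.float64(1.177508222445759)) 0.0293
footfar (np.float32(3.5135689), np.float64(0.6914528188176612)) 0.018
plateL (np.float32(40.741234), np.float64(0.2949872191140868)) 0.0779
plateR (np.float32(41.18824), np.float64(0.1754589727757278)) 0.0805
hub (array([ 0.5353, -0.123 ]), np.float64(11.302386023457327), array([ 0.6,  0.7, -0. , -1.1, -0.1,  2. , -0.4, -1.6]))
foot far corners [[0.5184, -0.139, 0.082], [0.5262, -0.1146, 0.082]]
```

```bash
python3 - <<'E' 2>/dev/null
from h import *
e=load("w5"); T=toolT(e["s"])@e["tool_from_camera"]; p=e["s"]["tool_pos"]
def proj(P):
    q=(np.linalg.inv(T)@np.c_[P,np.ones(len(P))].T).T; u=q[:,:2]/q[:,2:3]; u=u*(1+e["k1"]*(u**2).sum(1,keepdims=True)); return u*e["fx"]+[e["cx"],e["cy"]]
x0,y0,w,h,f=205,130,110,90,6
im=cv2.resize(e["img"][y0:y0+h,x0:x0+w,::-1],None,fx=f,fy=f,interpolation=cv2.INTER_CUBIC)
a=np.radians(11.3+60*np.arange(6))
for z,col in((p[2]-.1063+.002,(0,0,255)),(p[2]-.1063+.026,(0,160,0))):
    H=np.c_[p[0]+.0254*np.cos(a),p[1]+.0254*np.sin(a),np.full(6,z)]
    u=(proj(H)-[x0,y0]+.5)*f-.5; print(u.round(0).tolist())
    cv2.polylines(im,[u.astype(np.int32)],True,col,1)
cv2.imwrite("pics/w5b.png",im)
E
```

```text
[[362.0, 548.0], [483.0, 415.0], [422.0, 244.0], [232.0, 212.0], [113.0, 354.0], [181.0, 519.0]]
[[368.0, 620.0], [500.0, 476.0], [434.0, 290.0], [225.0, 255.0], [95.0, 410.0], [170.0, 589.0]]
```

View pics/w5b.png

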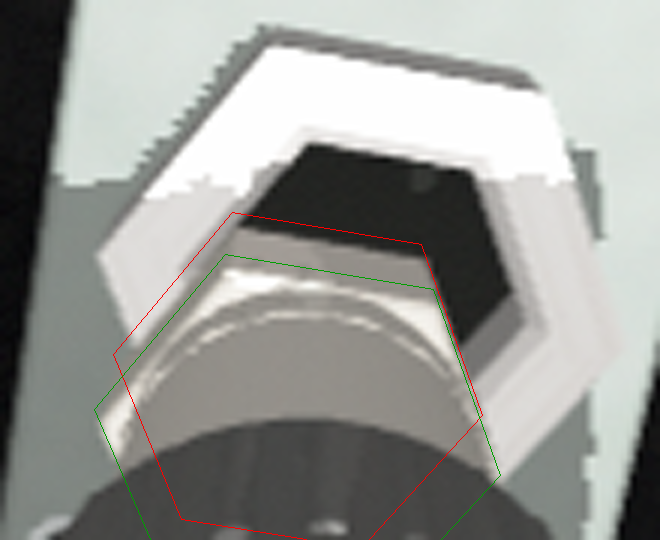

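The foot outline runs parallel to the predicted hexagon, so the yaw is right. It sits about 2 mm towards +x in the jaws, so I aim the TCP at (0.534,-0.1237). I'll lower the grip force so that it limits any pressing, and come to just above the mouth.

>>> {"api": "move_arm", "payload": {
  "motion": [
    [0.02,0.07,0,0,0,0,0.4],
    [0.02,0.08,0.1,0,0,0,0.4],
    [0.01,0.04,0.25,0,0,0,0.4],
    [0,0,0.25,0,0,0,0.4],
    [0,0,0.2,0,0,0,0.4]
  ],
  "grip_force": 16
}}

```text
t: 10.55
tool_pos: [0.5333, -0.1245, 0.1444]
tool_rot: [0.078, 0.997, -0.0, -0.001]
contact_force: [-0.4, 0.0, -4.3]
gripper_width: 0.0543
grip_force: 16.0
```

>>> {"api": "move_arm", "payload": {
  "motion": [
    [0,0,0,0,0,0,0.4],
    [0,0,0,0,0,0,0.4],
    [0,0,0.03,0,0,0,0.4],
    [0,0,0.03,0,0,0,0.4],
    [0,0,0,0,0,0,0.4]
  ]
}}

```text
t: 11.05
tool_pos: [0.534, -0.1245, 0.1433]
tool_rot: [0.079, 0.997, -0.0, 0.0]
contact_force: [-0.1, -0.0, -4.9]
gripper_width: 0.0543
grip_force: 16.0
```

Run:
```python
from h import *
from station import manip, imaging
go(manip.read_state(),(.534,-.1237,.1183),170.8)
```

```text
t 11.05 pos [ 0.534  -0.1245  0.1433] yaw 171.0 tilt 0.02 | shift u [0.003 0.016 0.5  ] n 0.5 turn u 0.023270169535326346 q7 0.99 q [ 0.81  0.63 -1.    1.83  0.61  1.03  0.99]
F [-0.1 -0.  -4.9] M [ 0.11 -0.19  0.01] w 0.0543 g 16.0
```

>>> {"api": "move_arm", "payload": {
  "motion": [
    [0,0.015,0.02,0,0,0,0.4],
    [0,0,0.02,0,0,0,0.4],
    [0,0,0.02,0,0,0,0.4],
    [0,0,0.02,0,0,0,0.4],
    [0,0,0,0,0,0,0.4]
  ]
}}

```text
t: 11.55
tool_pos: [0.534, -0.1237, 0.1391]
tool_rot: [0.079, 0.997, -0.0, -0.0]
contact_force: [0.4, 0.7, -3.8]
gripper_width: 0.0543
grip_force: 16.0
```

>>> {"api": "move_arm", "payload": {
  "motion": [
    [0,0,0.02,0,0,0,0.4],
    [0,0,0.02,0,0,0,0.4],
    [0,0,0.02,0,0,0,0.4],
    [0,0,0.02,0,0,0,0.4],
    [0,0,0,0,0,0,0.4]
  ]
}}

```text
t: 12.05
tool_pos: [0.534, -0.1237, 0.1351]
tool_rot: [0.079, 0.997, 0.0, -0.0]
contact_force: [0.5, 1.6, -3.6]
gripper_width: 0.0543
grip_force: 16.0
```

>>> {"api": "move_arm", "payload": {
  "motion": [
    [0,0,0.02,0,0,0,0.4],
    [0,0,0.02,0,0,0,0.4],
    [0,0,0.02,0,0,0,0.4],
    [0,0,0.02,0,0,0,0.4],
    [0,0,0.02,0,0,0,0.4]
  ]
}}

```text
t: 12.55
tool_pos: [0.5341, -0.1237, 0.1301]
tool_rot: [0.079, 0.997, -0.0, -0.0]
contact_force: [-0.1, -0.0, -4.2]
gripper_width: 0.0543
grip_force: 16.0
```

>>> {"api": "move_arm", "payload": {
  "motion": [
    [0,0,0.02,0,0,0,0.4],
    [0,0,0.02,0,0,0,0.4],
    [0,0,0.02,0,0,0,0.4],
    [0,0,0.02,0,0,0,0.4],
    [0,0,0,0,0,0,0.4]
  ]
}}

```text
t: 13.05
tool_pos: [0.534, -0.1237, 0.1261]
tool_rot: [0.079, 0.997, -0.0, -0.0]
contact_force: [0.7, -0.8, -4.6]
gripper_width: 0.0543
grip_force: 16.0
```

>>> {"api": "move_arm", "payload": {
  "motion": [
    [0,0,0.02,0,0,0,0.4],
    [0,0,0.02,0,0,0,0.4],
    [0,0,0.02,0,0,0,0.4],
    [0,0,0.02,0,0,0,0.4],
    [0,0,0.02,0,0,0,0.4]
  ]
}}

```text
t: 13.55
tool_pos: [0.5341, -0.1237, 0.1211]
tool_rot: [0.078, 0.997, -0.0, -0.0]
contact_force: [-1.0, -0.5, -3.7]
gripper_width: 0.0542
grip_force: 16.0
```

>>> {"api": "move_arm", "payload": {
  "motion": [
    [0,0,0.015,0,0,0,0.4],
    [0,0,0.015,0,0,0,0.4],
    [0,0,0.01,0,0,0,0.4],
    [0,0,0,0,0,0,0.4],
    [0,0,0,0,0,0,0.4]
  ]
}}

```text
t: 14.05
tool_pos: [0.5341, -0.1237, 0.1192]
tool_rot: [0.079, 0.997, -0.0, 0.0]
contact_force: [-0.5, 0.2, -4.3]
gripper_width: 0.0542
grip_force: 16.0
```

>>> {"api": "move_arm", "payload": {
  "motion": [
    [0,0,0.01,0,0,0,0.4],
    [0,0,0.01,0,0,0,0.4],
    [0,0,0,0,0,0,0.4],
    [0,0,0,0,0,0,0.4],
    [0,0,0,0,0,0,0.4]
  ]
}}

```text
t: 14.55
tool_pos: [0.5342, -0.1237, 0.1183]
tool_rot: [0.079, 0.997, -0.0, 0.0]
contact_force: [-0.0, 0.9, -1.9]
gripper_width: 0.0544
grip_force: 16.0
```

Floor contact: the force eased at TCP z = 0.1183, exactly the home height. I release briefly so that it settles, nudge the jaws 1 mm onto its axis, and regrip.

>>> {"api": "move_arm", "payload": {
  "motion": [
    [0,0,0,0,0,0,0.75],
    [0,0,0,0,0,0,0.75],
    [0,0,0,0,0,0,0.75],
    [-0.01,0,0,0,0,0,0.75],
    [-0.01,0,0,0,0,0,0.75]
  ]
}}

```text
t: 15.05
tool_pos: [0.5352, -0.1238, 0.1183]
tool_rot: [0.079, 0.997, -0.0, 0.0]
contact_force: [-0.1, -0.2, -0.3]
gripper_width: 0.0687
grip_force: 0.0
```

Run:
```python
from h import *
from station import manip, imaging
s=manip.read_state(); go(s,(.535,-.1237,.1183),170.8)
d=imaging.get_image("scene"); np.save("scene3.npy",d,allow_pickle=True)
w=imaging.get_image("wrist"); w["s"]=s; np.save("w6.npy",w,allow_pickle=True)
a=cv2.resize(d["img"][150:290,220:360],(380,380),interpolation=cv2.INTER_CUBIC); b=cv2.resize(w["img"][130:330,155:355],(380,380),interpolation=cv2.INTER_CUBIC)
cv2.imwrite("pics/home.png",np.hstack([a,b])[:,:,::-1])
```

```text
t 15.05 pos [ 0.5352 -0.1238  0.1183] yaw 171.0 tilt 0.01 | shift u [0.004 0.002 0.   ] n 0.0 turn u 0.02413420749297046 q7 0.96 q [ 0.79  0.66 -0.97  1.85  0.64  0.99  0.96]
F [-0.1 -0.2 -0.3] M [ 0.1  -0.16  0.  ] w 0.0687 g 0.0
```

View pics/home.png

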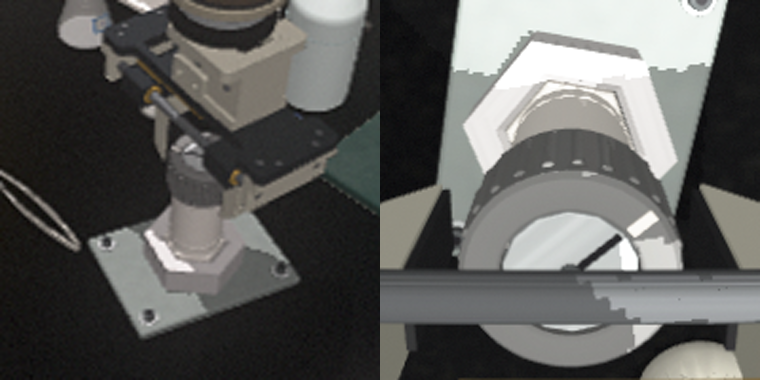

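The picture shows the vessel home and upright in the hub. The pointer, at about crop (645,222), is in line with the slot, at about (600,250). Regrip, then set up a numeric pointer/slot gauge from the wrist camera.

>>> {"api": "move_arm", "payload": {
  "motion": [
    [0,0,0,0,0,0,0.4],
    [0,0,0,0,0,0,0.4],
    [0,0,0,0,0,0,0.4],
    [0,0,0,0,0,0,0.4],
    [0,0,0,0,0,0,0.4]
  ],
  "grip_force": 28
}}

```text
t: 15.65
tool_pos: [0.5351, -0.1238, 0.1182]
tool_rot: [0.079, 0.997, -0.0, -0.0]
contact_force: [-0.3, -0.4, -1.0]
gripper_width: 0.054
grip_force: 28.0
```

```bash
cat > gauge.py <<'E'
from h import *
from station import manip, imaging
def gauge(e,z=-.0157,c=(0,0)):
    C=e["tool_from_camera"]; g=e["img"].astype(np.float32).min(2)
    ph=np.arange(10,150,.5); 
    def samp(r):
        P,Rr=np.meshgrid(np.radians(ph),r,indexing="ij")
        X=np.stack([c[0]+Rr*np.sin(P),c[1]+Rr*np.cos(P),np.full_like(P,z),np.ones_like(P)],-1)@np.linalg.inv(C).T
        u=X[...,:2]/X[...,2:3]; u=u*(1+e["k1"]*(u**2).sum(-1,keepdims=True)); u=(u*e["fx"]+[e["cx"],e["cy"]]).astype(np.float32)
        return cv2.remap(g,u[...,0].copy(),u[...,1].copy(),cv2.INTER_LINEAR)
    S=samp(np.arange(.007,.013,.0005)).mean(1); P=samp(np.arange(.020,.0255,.0005)).mean(1)
    def cen(w): w=np.clip(w,0,None)**2; k=w.argmax(); m=np.abs(np.arange(len(w))-k)<20; return (w*m*ph).sum()/(w*m).sum()
    return cen(np.median(S)-S-25), cen(P-np.median(P)-25), S.min(), P.max()
if __name__=="__main__":
    s=manip.read_state(); d=imaging.get_image("wrist"); d["s"]=s
    go(s,(.535,-.1237,.1183)); print("slot %.1f ptr %.1f (min %.0f max %.0f)"%gauge(d))
E
python3 gauge.py; python3 -c "
from gauge import *; print(gauge(load('w6')))"
```

```text
t 15.65 pos [ 0.5351 -0.1238  0.1182] yaw 171.0 tilt 0.01 | shift u [ 0.002  0.003 -0.001] n 0.0 turn u  q7 0.96 q [ 0.79  0.66 -0.97  1.85  0.64  0.99  0.96]
F [-0.3 -0.4 -1. ] M [-0.   -0.12 -0.  ] w 0.0540 g 28.0
slot 36.4 ptr 36.5 (min 40 max 242)
(np.float64(37.651655299550676), np.float64(37.068567898914225), np.float32(39.724934), np.float32(242.34828))
```

The gauge works: slot 36.4°, pointer 36.5°. Begin tightening with 32°, which is less than the 60° minimum to the seat.

>>> {"api": "move_arm", "payload": {
  "motion": [
    [0,0,0.002,0,0,0.8,0.4],
    [0,0,0.002,0,0,0.8,0.4],
    [0,0,0.002,0,0,0.8,0.4],
    [0,0,0.002,0,0,0.8,0.4],
    [0,0,0,0,0,0.8,0.4]
  ]
}}

```text
t: 16.2
tool_pos: [0.5352, -0.1242, 0.1179]
tool_rot: [0.352, 0.936, -0.0, 0.0]
contact_force: [-0.4, -1.2, 0.6]
gripper_width: 0.0537
grip_force: 28.0
```

```bash
python3 gauge.py
```

```text
t 16.20 pos [ 0.5352 -0.1242  0.1179] yaw 138.7 tilt 0.04 | shift u [ 0.009  0.006 -0.007] n 0.0 turn u  q7 0.48 q [ 0.71  0.6  -0.83  1.85  0.55  0.93  0.48]
F [-0.4 -1.2  0.6] M [-0.3  -0.17  0.14] w 0.0537 g 28.0
slot 36.2 ptr 36.3 (min 39 max 246)
```

>>> {"api": "move_arm", "payload": {
  "motion": [
    [0,0,0.001,0,0,0.6,0.4],
    [0,0,0.001,0,0,0.6,0.4],
    [0,0,0.001,0,0,0.6,0.4],
    [0,0,0.001,0,0,0.6,0.4],
    [0,0,0.001,0,0,0.6,0.4]
  ]
}}

```text
t: 16.75
tool_pos: [0.5351, -0.1243, 0.1177]
tool_rot: [0.538, 0.843, -0.0, 0.0]
contact_force: [-0.7, -1.8, 0.4]
gripper_width: 0.0542
grip_force: 28.0
```

```bash
python3 gauge.py
```

```text
t 16.75 pos [ 0.5351 -0.1243  0.1177] yaw 114.9 tilt 0.04 | shift u [ 0.011  0.003 -0.013] n 0.0 turn u  q7 0.13 q [ 0.65  0.56 -0.73  1.86  0.47  0.9   0.13]
F [-0.7 -1.8  0.4] M [-0.5  -0.05  0.1 ] w 0.0542 g 28.0
slot 37.7 ptr 36.8 (min 40 max 250)
```

>>> {"api": "move_arm", "payload": {
  "motion": [
    [0,0,0.001,0,0,0.3,0.4],
    [0,0,0.001,0,0,0.3,0.4],
    [0,0,0.001,0,0,0.3,0.4],
    [0,0,0,0,0,0.3,0.4],
    [0,0,0,0,0,0.3,0.4]
  ]
}}

```text
t: 17.3
tool_pos: [0.535, -0.1242, 0.1175]
tool_rot: [0.622, 0.783, -0.0, 0.0]
contact_force: [-0.5, -2.5, 2.0]
gripper_width: 0.0542
grip_force: 28.0
```

```bash
python3 gauge.py
```

```text
t 17.30 pos [ 0.535  -0.1242  0.1175] yaw 103.1 tilt 0.04 | shift u [ 0.01   0.003 -0.016] n 0.0 turn u  q7 -0.05 q [ 0.61  0.55 -0.68  1.86  0.44  0.88 -0.05]
F [-0.5 -2.5  2. ] M [-0.46  0.08  0.08] w 0.0542 g 28.0
slot 39.0 ptr 37.3 (min 41 max 246)
```

>>> {"api": "move_arm", "payload": {
  "motion": [
    [0,0,0.001,0,0,0.3,0.4],
    [0,0,0.001,0,0,0.3,0.4],
    [0,0,0.001,0,0,0.3,0.4],
    [0,0,0,0,0,0.3,0.4],
    [0,0,0,0,0,0.3,0.4]
  ]
}}

```text
t: 17.85
tool_pos: [0.5349, -0.1242, 0.1174]
tool_rot: [0.7, 0.714, -0.0, 0.0]
contact_force: [-0.6, -1.6, 3.5]
gripper_width: 0.0542
grip_force: 28.0
```

```bash
python3 gauge.py
```

```text
t 17.85 pos [ 0.5349 -0.1242  0.1174] yaw 91.1 tilt 0.04 | shift u [ 0.01   0.002 -0.018] n 0.0 turn u  q7 -0.22 q [ 0.58  0.54 -0.62  1.86  0.4   0.87 -0.22]
F [-0.6 -1.6  3.5] M [-0.55  0.18  0.09] w 0.0542 g 28.0
slot 40.7 ptr 38.4 (min 42 max 242)
```

>>> {"api": "move_arm", "payload": {
  "motion": [
    [0,0,0,0,0,0.3,0.4],
    [0,0,0,0,0,0.3,0.4],
    [0,0,0,0,0,0.3,0.4],
    [0,0,0,0,0,0.3,0.4],
    [0,0,0,0,0,0.3,0.4]
  ]
}}

```text
t: 18.4
tool_pos: [0.5349, -0.1242, 0.1173]
tool_rot: [0.771, 0.637, -0.0, 0.0]
contact_force: [-1.2, -2.6, 3.2]
gripper_width: 0.0541
grip_force: 28.0
```

```bash
python3 gauge.py
```

```text
t 18.40 pos [ 0.5349 -0.1242  0.1173] yaw 79.1 tilt 0.05 | shift u [ 0.009 -0.    -0.02 ] n 0.0 turn u  q7 -0.40 q [ 0.54  0.52 -0.57  1.87  0.37  0.86 -0.4 ]
F [-1.2 -2.6  3.2] M [-0.56  0.27  0.24] w 0.0541 g 28.0
slot 45.7 ptr 39.5 (min 42 max 239)
```

The torque has risen to 0.24 N m and the slot is starting to lag (6° against a 2° bias), so the insert is seated. Small steps through one click now.

>>> {"api": "move_arm", "payload": {
  "motion": [
    [0,0,0,0,0,0.2,0.4],
    [0,0,0,0,0,0.2,0.4],
    [0,0,0,0,0,0.2,0.4],
    [0,0,0,0,0,0.2,0.4],
    [0,0,0,0,0,0.2,0.4]
  ]
}}

```text
t: 18.95
tool_pos: [0.5353, -0.1238, 0.1173]
tool_rot: [0.815, 0.58, 0.0, 0.0]
contact_force: [-1.0, -2.4, 2.4]
gripper_width: 0.0546
grip_force: 28.0
```

```bash
python3 gauge.py
```

```text
t 18.95 pos [ 0.5353 -0.1238  0.1173] yaw 70.9 tilt 0.03 | shift u [-0.001 -0.007 -0.019] n 0.0 turn u  q7 -0.52 q [ 0.52  0.51 -0.53  1.87  0.34  0.85 -0.52]
F [-1.  -2.4  2.4] M [-0.66  0.03 -0.02] w 0.0546 g 28.0
slot 56.6 ptr 40.0 (min 42 max 237)
```

It has clicked: the torque dropped to zero with the slot lagging about 15–17°. Add 5° to sit well in the detent, then read.

>>> {"api": "move_arm", "payload": {
  "motion": [
    [0,0,0,0,0,0.1,0.4],
    [0,0,0,0,0,0.2,0.4],
    [0,0,0,0,0,0.2,0.4],
    [0,0,0,0,0,0.1,0.4],
    [0,0,0,0,0,0,0.4]
  ]
}}

```text
t: 19.5
tool_pos: [0.5349, -0.1237, 0.1173]
tool_rot: [0.838, 0.546, -0.0, -0.0]
contact_force: [-1.8, -1.0, 4.9]
gripper_width: 0.0539
grip_force: 28.0
```

```bash
python3 gauge.py
```

```text
t 19.50 pos [ 0.5349 -0.1237  0.1173] yaw 66.2 tilt 0.02 | shift u [ 0.001  0.002 -0.021] n 0.0 turn u  q7 -0.59 q [ 0.5   0.51 -0.51  1.87  0.33  0.84 -0.59]
F [-1.8 -1.   4.9] M [-0.47  0.38  0.12] w 0.0539 g 28.0
slot 59.9 ptr 40.3 (min 42 max 237)
```

One click, with the lag at about 18–20°. Let go and check.

>>> {"api": "move_arm", "payload": {
  "motion": [
    [0,0,0,0,0,0,0.6],
    [0,0,0,0,0,0,0.8],
    [0,0,0,0,0,0,0.85],
    [0,0,0,0,0,0,0.85],
    [0,0,0,0,0,0,0.85]
  ]
}}

```text
t: 20.05
tool_pos: [0.5351, -0.1237, 0.1172]
tool_rot: [0.838, 0.546, 0.0, -0.0]
contact_force: [-0.1, -0.6, 0.7]
gripper_width: 0.077
grip_force: 0.0
```

Run:
```python
from gauge import *
s=manip.read_state(); d=imaging.get_image("wrist"); d["s"]=s; np.save("w7.npy",d,allow_pickle=True)
go(s,(.535,-.1237,.1183))
for c in((0,0),(.001,0),(-.001,0),(0,.001),(0,-.001)): print(c,"slot %.1f ptr %.1f (min %.0f max %.0f)"%gauge(d,c=c))
```

```text
t 20.05 pos [ 0.5351 -0.1237  0.1172] yaw 66.2 tilt 0.01 | shift u [-0.001 -0.002 -0.022] n 0.0 turn u  q7 -0.59 q [ 0.5   0.51 -0.51  1.87  0.33  0.84 -0.59]
F [-0.1 -0.6  0.7] M [-0.03 -0.09 -0.04] w 0.0770 g 0.0
(0, 0) slot 59.7 ptr 40.4 (min 42 max 250)
(0.001, 0) slot 57.0 ptr 38.5 (min 43 max 250)
(-0.001, 0) slot 62.4 ptr 42.2 (min 42 max 240)
(0, 0.001) slot 64.9 ptr 42.1 (min 43 max 250)
(0, -0.001) slot 54.6 ptr 38.7 (min 43 max 238)
```

The lag is about 18–20° (0.33 rad) after release, so one click. Retreat straight up, check that nothing moved, and hand in.

>>> {"api": "move_arm", "payload": {
  "motion": [
    [0,0,-0.1,0,0,0,0.85],
    [0,0,-0.3,0,0,0,0.85],
    [0,0,-0.5,0,0,0,0.85],
    [0,0,-0.6,0,0,0,0.85],
    [0,0,-0.6,0,0,0,0.85]
  ]
}}

```text
t: 20.6
tool_pos: [0.5349, -0.1237, 0.2236]
tool_rot: [0.838, 0.546, -0.0, -0.0]
contact_force: [-0.2, -0.3, 1.3]
gripper_width: 0.0781
grip_force: 0.0
```

>>> {"api": "move_arm", "payload": {
  "motion": [
    [0,0,-0.5,0,0,0,0.85],
    [0,0,-0.2,0,0,0,0.85],
    [0,0,0,0,0,0,0.85],
    [0,0,0,0,0,0,0.85],
    [0,0,0,0,0,0,0.85]
  ]
}}

```text
t: 21.1
tool_pos: [0.5343, -0.1238, 0.2558]
tool_rot: [0.838, 0.546, -0.001, -0.001]
contact_force: [-0.3, 0.7, -1.2]
gripper_width: 0.0779
grip_force: 0.0
```

Run:
```python
from gauge import *
s=manip.read_state(); d=imaging.get_image("wrist"); d["s"]=s
go(s,(.535,-.1237,.1183)); zt=-(.1335-s["tool_pos"][2]); zt=s["tool_pos"][2]-.1335
# disc centre in tool frame: bright disc fit, then pointer-slot angle
C=d["tool_from_camera"]; g=d["img"].min(2)
q=np.linalg.inv(C)@[0,0,zt,1]; u=q[:2]/q[2]*d["fx"]+[d["cx"],d["cy"]]; print("expected px",u.round(1))
for th in(100,130,150):
    for k in cv2.findContours((g>th).astype(np.uint8),cv2.RETR_LIST,cv2.CHAIN_APPROX_NONE)[0]:
        if len(k)>40 and np.linalg.norm(k[:,0].mean(0)-u)<12:
            c,ax,_=cv2.fitEllipse(k); P=plane(d,c,zt,C)[0]; print(th,np.round(c,1),np.round(ax,1),P.round(4),"slot %.1f ptr %.1f (%.0f %.0f)"%gauge(d,z=zt,c=P[:2]))
print("slot %.1f ptr %.1f (min %.0f max %.0f)"%gauge(d,z=zt))
t0,t1=load("top0"),imaging.get_image("top"); df=cv2.absdiff(t0["img"],t1["img"]).max(2)
for n,(x,y) in dict(bottle=(244,142),timer=(291,126),flask=(188,132),tweezers=(254,215),green=(165,232),yellow=(229,249)).items(): print(n,df[y-12:y+13,x-12:x+13].mean().round(1))
```

```text
t 21.10 pos [ 0.5343 -0.1238  0.2558] yaw 66.2 tilt 0.14 | shift u [0.01  0.018 2.75 ] n 2.8 turn u  q7 -0.49 q [ 0.56  0.36 -0.57  1.71  0.21  1.14 -0.49]
F [-0.3  0.7 -1.2] M [ 0.02 -0.03 -0.02] w 0.0779 g 0.0
expected px [253.1 191. ]
130 [255.7 188.8] [36.4 39.5] [0.0019 0.0023 0.1223] slot 63.7 ptr 41.8 (98 255)
150 [257.9 184.5] [ 7.1 21.9] [0.0059 0.0042 0.1223] slot 62.6 ptr 145.2 (132 220)
slot 56.6 ptr nan (min 101 max 243)
bottle 25.0
timer 57.5
flask 52.5
tweezers 15.4
green 45.6
yellow 39.3gauge.py:12: RuntimeWarning: invalid value encountered in scalar divide
  def cen(w): w=np.clip(w,0,None)**2; k=w.argmax(); m=np.abs(np.arange(len(w))-k)<20; return (w*m*ph).sum()/(w*m).sum()
```

The fitted centre gives a lag of about 20–22°, so one click. The arm is clear, and the top-view differences look like the arm crossing in front of the camera; it never came near the bystanders. Handing in.

```bash
python3 -c "
from station import manip; print(manip.finish_job())"
```

```text
the job is handed in; nothing more can be done
None
```

I handed the job in at about 21 s: the vessel is home and upright in the station, its cap is seated with one ratchet click (about 20°), and the arm is clear; the judge gave no verdict, and the last top view could not confirm that the other things stayed put.

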